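# Unlock the sanding jig and show the leg to the inspection camera

### The arm

A 6-joint arm with a two-finger parallel gripper is mounted at the origin on the work surface. World frame = base frame: x ahead of the robot, y to its left, z up, the work surface at z = 0. Lengths are in m, angles in rad, forces in N, time in s.
With the tool pointing down it reaches from about 0.35 to 0.975 m from the base axis. Payload 4.9 kg.
Tool frame: the origin (TCP) lies at the very end of the fingers, on their centre line; the grasp point (between the pads) lies ctrl.grip_point_offset behind it (ctrl.grip_point_offset is the distance from the TCP to the grasp point, in m); z points along the fingers, y is the line along which they close (so a half turn about z gives the same grasp; the last joint's range is limited). The gripper opens to 85 mm and grips with 20 to 120 N. Pads are 22 mm wide; open, the fingers measure 114 mm over their backs; the gripper's body (76 mm by 85 mm) begins 54 mm behind the grasp point. The pads swing forward as they close: fully open they stand 13 mm farther back than shut.
Start: joints at [-1.423, 0.053, 1.613, -0, 1.476, -0.119], TCP at [0.165, -0.603, 0.231] pointing down, gripper open.
Joint ranges: [-3.01, 3.01], [-1.01, 2.22], [0.06, 2.58], [-1.02, 4.17], [0.09, 2.62], [-3.14, 3.14]. Speed limits (rad/s): [2.57, 2.57, 3.14, 3.14, 3.14, 3.14].

### API

Orientations are given as a rotation vector (axis times angle).
In Python, from station import ctrl gives the robot as it stands. The module is installed in compiled form; this text tells all that it offers.
- The arm moves only by the tool drive_tool, never from a script. Its argument "steps" is a list of rows, each an object with "translation": the shift along the tool's x, y, z normalised to -1 to 1, where 1 is 4 cm, a list of three; "angular": the turn, a rotation vector about the tool's x, y, z normalised to -1 to 1, where 1 is 8 degrees, a list of three; "gripper": the opening, from 0 (shut) to 1 (fully open). In form: [{"translation": [dx, dy, dz], "angular": [wx, wy, wz], "gripper": gripper}, ...]. A call has 1 to 8 rows; each row shifts and turns the commanded pose from where the row before left it, along the tool's axes as they then stand; what a row does not reach is not made up. A row lasts 1/8 s, in which the tool goes at most 62.5 mm and 10.7 degrees, less where a joint would pass 70% of its speed; a pose out of reach is approached as far as the arm can. A call with a number of a shift or a turn outside -1 to 1 is refused whole. A call with a gripper value outside its range is refused whole. The fingers move at their own pace and stop on an object; "force" is the grip in N (left out, the last holds). Time passes only in rows, so rows that do not move let the fingers close. It gives the time, the measured TCP pose, the force, the opening and the grip force at its end, in the units of the state.
- ctrl.get_obs(): the state, without advancing time (a new reading comes with each control period).
- ctrl.get_image(name): name is "scene" or "top" or "wrist"; returns a dict with "color" (400x640x3 uint8, red, green, blue), "depth" (400x640 float32, m along the optical axis (not along the pixel's ray), 0 where there is no reading), "fx", "fy", "cx", "cy" (pixels), "R" (3x3) and "t" (3): a world point X has camera coordinates R X + t. Camera axes: x right, y down, z forward; pixel columns grow to the right and rows downward; lengths in m; the calibration is good to about 2 mm. The wrist camera is an equidistant fisheye: a pixel r from the principal point sees the ray r / f radians off the axis. A picture is of the moment at which its call begins.
- ctrl.finish_job(): hands the job in; it is judged then, once.
The state is a dict: "t": time; "q": joint angles; "dq": joint speeds; "effort": joint torques, N m; "tool_pos": TCP position; "tool_rot": TCP orientation; "contact_force": force on the tool from outside, world axes, zero at the start; "wrist_torque": the same for the moment, N m; "opening": finger opening in m; "grip_force": force on a finger pad.
Only numpy, scipy, OpenCV 4.12 (cv2) and the standard library are available. Lean on these libraries where they do the work, as an engineer would, in place of code of your own. Each camera call takes 0.05 s, during which the arm holds its last target. There are 200 camera calls.

### The job

The curved wooden leg is held down in the sanding jig by a red swing bar: take the blue-handled key from its block, push it fully home in the slot on top of the bar's hub, turn it clockwise about a quarter turn until the bar has swung well clear of the leg, and leave the key in the slot. Then lift the leg out and show its flat underside to the tilted inspection camera: the middle of the underside 13 cm straight out from the lens, the underside square to the lens and the leg's length in line with the camera's long side. Finish while holding it still there in the air, do not let go, and leave the tin, the sanding block and the screwdriver where they are.

Things in the scene. Friction and masses are not known exactly. Their poses are not given: they have to be found in the camera images.
- jig: Fixed grey-faced plywood jig, plate 260 (x) x 150 (y) x 18 mm high; origin: centre of its underside. The leg lies along its x at y -20 mm, its underside 24 mm above the bench, between wooden stops 40 mm high near its ends only: within 60 mm of the leg's middle both sides are free. The hub of the red bar stands at jig (-75, +37) mm, beside the leg's thin end.
- clamp (a joint): Turn of the hub with its red bar: 0 = bar across the leg (to jig -y), grows clockwise seen from above, stop at 1.45 (bar about to jig -x, away from the leg); starts at 0 to 0.1. The bar (20 mm wide, tip 70 mm from the hub's axis, 63 to 73 mm above the bench) passes 3 mm above the leg, clear of it beyond about 1.1. Friction 0.1 N m, no spring: stays where left.
- socket (a point): Middle of the slot's mouth in the hub's flat brass top with steel rim (52 mm across), on the hub's axis, 92 mm above the bench; turns with the hub. Slot 27 mm long (x) x 11 mm wide (y) x 26 mm deep, 2 mm chamfer; z up. At clamp 0 its x is the jig's x. The key fits either way round and has some 7 degrees of play before it drives the hub.
- key: Loose steel key, 76 mm tall, 0.09 kg, upright in the rack's slot. Origin: middle of the blade's bottom end, z up. Blade 24 (x) x 8 mm (y), z 0 to 24; collar 36 mm across, z 24 to 30, rests on rack or hub when fully home (origin 24 mm below the mouth); stem 14 mm across; blue grip 44 mm along x, 14 mm thick along y, z 46 to 76: pinch it across y.
- rack: Fixed wooden block 60 x 60 x 30 mm high that holds the key at the start, origin at the centre of its underside on the bench; its slot lies along its x, and the key is lifted straight up out of it.
- leg: Loose pale wooden leg, 0.14 to 0.28 kg, 200 mm long (x), 36 mm thick (z), flat top and underside. Origin: middle of the underside, z up. From x -25 to 60 mm its sides are parallel, 40 mm apart; towards +x it widens to 50 mm, towards -x it narrows to 28 mm and curves to +y. Centre of mass near x = 12 mm. Best pinched across y at x = 20 mm.
- camera_head: Head of the fixed inspection camera, a black box 60 mm (x) x 114 mm (y) with a white ring round the lens. Origin at the centre of the lens glass, 85 mm above the bench. Its z axis is the viewing axis, straight out of the lens: it leans 0.35 rad from the vertical towards the stand's front (about towards the robot). Its y axis is level and runs along the camera's long side.
- focus (a point): The point 130 mm straight out from the lens glass along the viewing axis, about 207 mm above the bench; axes as camera_head. The leg's origin belongs here, leg z along this z, leg x along this y (either way round).
- camera_stand: Fixed stand of the camera, foot 100 x 120 mm, cheeks to 78 mm high, origin at the centre of its underside on the bench.
- tin: Bystander: small yellow-labelled tin, 66 mm across, 75 mm high, origin at the centre of its underside. Leave it.
- sanding_block: Bystander: cork sanding block with a red sole, 100 x 60 x 32 mm, origin at the centre of its underside. Leave it.
- screwdriver: Bystander: screwdriver with a red handle lying on the bench to the right of the work, about 200 mm long along its x. Leave it.
Things that resemble listed ones, but are neither listed nor needed, are in the scene too. Several things have the shape of the key; the one meant has the colours described above.

How it is judged:
By the outcome, as a careful person would: the job done as asked, in the order asked, and still so for the second after the job is handed in, while the arm keeps its last pose, push and grip.
It also fails if it takes over 69 s, if anything falls off the work surface, if the arm or the gripper's body presses on something with over 40 N, if the wrist force passes 120 N, or if a joint passes its speed limit or range.

## Working session

There is one attempt and no reset: what is moved stays moved. The work goes in short steps, Python scripts to look and compute and a tool call to move; the robot and the scene stay as the last step left them, time stands still between calls to the robot, and variables do not carry over. Pictures are saved under pics/ and viewed, at most 12 in all, crops included, and the job is handed in when it is done.

Besides the shell and the picture viewer there is one more tool, called after "Request:" as name([rows], argument=value, ...), one row to a line, values as JSON. drive_tool: Moves the arm, as the interface text tells. Its arguments: {"type":"object","properties":{"steps":{"type":"array"},"force":{"type":"number"}},"required":["steps"]}

```bash
mkdir -p pics
cat > h.py <<'E'
import numpy as np, cv2
from scipy.spatial.transform import Rotation as Ro
from station import ctrl
def ray(im,u,v):
    R=np.array(im["R"]);t=np.array(im["t"]);d=np.array([(u-im["cx"])/im["fx"],(v-im["cy"])/im["fy"],1.])
    return -R.T@t, R.T@d
def onz(im,u,v,z):
    o,d=ray(im,u,v); return o+d*(z-o[2])/d[2]
def dep(im,u,v):
    o,d=ray(im,u,v); return o+d*im["depth"][int(round(v)),int(round(u))]
def cloud(im):
    v,u=np.mgrid[0:im["depth"].shape[0],0:im["depth"].shape[1]];z=im["depth"]
    P=np.stack([(u-im["cx"])/im["fx"]*z,(v-im["cy"])/im["fy"]*z,z],-1)
    return (P-np.array(im["t"]))@np.array(im["R"])
def save(im,n): cv2.imwrite(f"pics/{n}.png",cv2.cvtColor(im["color"],cv2.COLOR_RGB2BGR))
E
python3 - <<'E'
from h import *
import pickle
ims={n:ctrl.get_image(n) for n in("top","scene","wrist")}
pickle.dump(ims,open("ims.pkl","wb"))
a=np.vstack([ims["top"]["color"],]);save(ims["top"],"top0");save(ims["scene"],"scene0")
for n in ims: print(n,ims[n]["fx"],ims[n]["cx"],ims[n]["cy"],(-np.array(ims[n]["R"]).T@ims[n]["t"]).round(3))
o=ctrl.get_obs();print(o["t"],o["tool_pos"],o["tool_rot"],o["opening"],ctrl.grip_point_offset)
E
```

```text
top 469.19228898394067 319.8145709164886 193.7250734725024 [ 0.435 -0.009  1.505]
scene 462.2137868452446 317.46393940733515 198.74301462182996 [1.515 0.049 0.829]
wrist 309.70691628693146 319.80279721927997 204.1901830476556 [ 0.246 -0.581  0.373]
0.15 [ 0.16472511 -0.6024101   0.23034017] [-3.11210343e+00 -4.17720144e-01  6.42831495e-06] 0.08546609630872859 0.0187
```

View pics/top0.png

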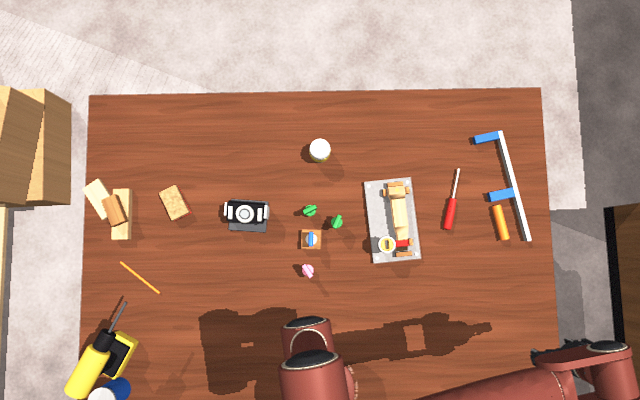

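View pics/scene0.png

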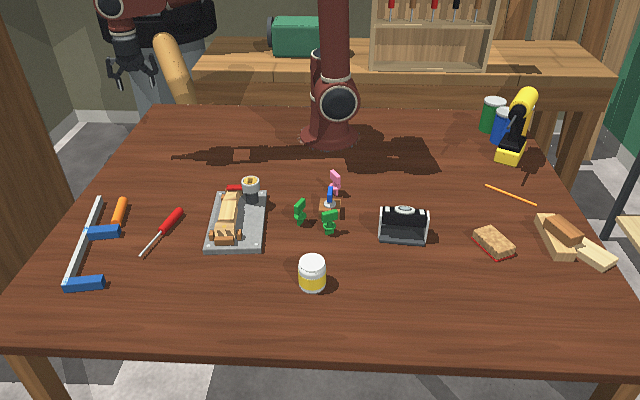

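Key-shaped things in the top view: green at (309,211), green at (336,221), pink at (307,270), and blue at (311,239) standing in a wooden block. The blue one fits because its handle is blue and it stands in the rack. The jig is at (393,220), hub (387,244), camera (246,214), tin (320,150), cork block (174,203) and screwdriver (452,200). Next is one enlarged crop to confirm, with measurements.

Run:
```python
from h import *
import pickle
ims=pickle.load(open("ims.pkl","rb"))
T=ims["top"];S=ims["scene"]
c=T["color"][165:285,215:430]; a=cv2.resize(c,None,fx=3.7,fy=3.7,interpolation=cv2.INTER_CUBIC)
c2=S["color"][165:260,195:440]; b=cv2.resize(c2,(a.shape[1],int(95*a.shape[1]/245)),interpolation=cv2.INTER_CUBIC)
o=np.vstack([a,b]);f=min(1,600/o.shape[0]);o=cv2.resize(o,None,fx=f,fy=f);cv2.imwrite("pics/crop1.png",o[:,:,::-1]);print(o.shape)
hsv=cv2.cvtColor(T["color"],cv2.COLOR_RGB2HSV)
P=cloud(T);PS=cloud(S)
def rect(pts,name):
    r=cv2.minAreaRect((pts[:,:2]*1000).astype(np.float32));print(name,len(pts),"c",np.round(r[0],1),"s",np.round(r[1],1),"ang",round(r[2],1),"z",np.percentile(pts[:,2],[5,50,95]).round(4))
hS=cv2.cvtColor(S["color"],cv2.COLOR_RGB2HSV)
for n,p,h,box in(("top",P,hsv,(225,255,295,330)),("scene",PS,hS,(180,215,315,350))):
    m=np.zeros(h.shape[:2],bool);m[box[0]:box[1],box[2]:box[3]]=1
    m&=(h[...,0]>100)&(h[...,0]<130)&(h[...,1]>120)
    v,u=np.nonzero(m);print(n,"blue px",u.min(),u.max(),v.min(),v.max(),u.mean(),v.mean());rect(p[m],n+" grip")
# rack top by height, top view
m=(P[...,2]>.024)&(P[...,2]<.036);mm=np.zeros_like(m);mm[222:256,293:332]=1;rect(P[m&mm],"rack")
mm[:]=0;mm[165:275,350:435]=1
rect(P[mm&(P[...,2]>.008)],"jig");rect(P[mm&(P[...,2]>.013)&(P[...,2]<.022)],"jigplate")
rect(P[mm&(P[...,2]>.083)],"hub");rect(P[mm&(P[...,2]>.054)&(P[...,2]<.063)],"legtop")
red=mm&((hsv[...,0]<8)|(hsv[...,0]>172))&(hsv[...,1]>150)&(P[...,2]>.05);rect(P[red],"bar")
mm[:]=0;mm[190:240,215:280]=1
rect(P[mm&(P[...,2]>.008)],"stand");rect(P[mm&(P[...,2]>.04)],"head")
```

```text
(600, 635, 3)
top blue px 309 312 232 245 310.47169811320754 238.24528301886792
top grip 53 c [460.4  20.2] s [ 9.2 39.1] ang 89.0 z [0.078  0.0822 0.0867]
scene blue px 327 332 186 202 329.4074074074074 193.76543209876544
scene grip 81 c [464.8  18.3] s [13.3 44.8] ang 86.1 z [0.0579 0.0785 0.0833]
rack 269 c [471.9   3.7] s [94.5 81. ] ang 89.3 z [0.026  0.0305 0.0351]
jig 3970 c [ 513.8 -190.4] s [360.5 328.1] ang 89.0 z [0.0129 0.0206 0.0891]
jigplate 2032 c [ 517.9 -236.5] s [260.2 151.2] ang 4.9 z [0.0139 0.0179 0.0213]
hub 247 c [ 441.4 -119.7] s [221.5  47.8] ang 89.0 z [0.0857 0.0917 1.5054]
legtop 626 c [ 520.6 -232.6] s [ 92.9 198.1] ang 87.3 z [0.0549 0.0595 0.0625]
bar 86 c [ 434.2 -143. ] s [ 20.9 267.6] ang 4.0 z [0.062  0.0734 0.0799]
stand 1261 c [537.6 152. ] s [347.5 156.7] ang 81.8 z [0.0099 0.0764 0.0907]
head 877 c [521.  131.1] s [317.2  83.6] ang 73.3 z [0.0663 0.0813 0.0918]
```

View pics/crop1.png

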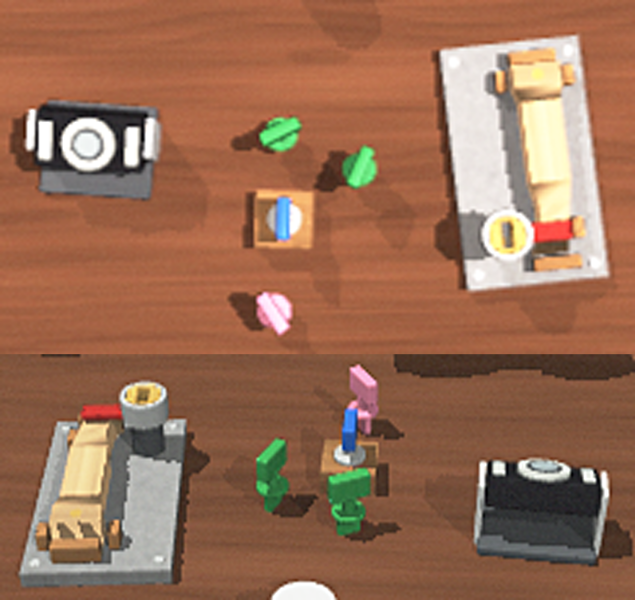

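The crop confirms it: the blue-handled key stands in the wooden rack block, and the two green ones and the pink one are decoys. The slot is visible in the hub's brass top. Now refined measurements.

Run:
```python
from h import *
import pickle
ims=pickle.load(open("ims.pkl","rb"))
T=ims["top"];S=ims["scene"]
H={"top":cv2.cvtColor(T["color"],cv2.COLOR_RGB2HSV),"scene":cv2.cvtColor(S["color"],cv2.COLOR_RGB2HSV)}
C={"top":cloud(T),"scene":cloud(S)}
def tri(p,q):
    o1,d1=ray(T,*p);o2,d2=ray(S,*q);A=np.array([d1,-d2]).T;s=np.linalg.lstsq(A,o2-o1,rcond=None)[0]
    a=o1+d1*s[0];b=o2+d2*s[1];return ((a+b)/2).round(4),np.linalg.norm(a-b).round(4)
def comp(n,m,seed):
    nb,l,st,c=cv2.connectedComponentsWithStats(m.astype(np.uint8));k=l[seed[1],seed[0]]
    return l==k if k else m&False
def box(n,m):
    b=np.zeros_like(m);
    return b
def rect(n,m,name,zf=None):
    p=C[n][m&(ims[n]["depth"]>0)]
    r=cv2.minAreaRect((p[:,:2]*1000).astype(np.float32));print(n,name,len(p),"c",np.round(r[0],1),"s",np.round(r[1],1),"ang",round(r[2],1),"z",np.percentile(p[:,2],[5,50,95]).round(4))
def sub(n,b,f):
    m=np.zeros(H[n].shape[:2],bool);m[b[1]:b[3],b[0]:b[2]]=1;return m&f
Z=C["top"][...,2]; D=T["depth"]>0
rect("top",sub("top",(370,230,405,258),D&(Z>.086)&(Z<.1)),"hub")
rect("top",sub("top",(296,225,325,255),D&(Z>.025)&(Z<.06)),"rack")
m=sub("top",(296,225,325,255),D&(Z>.05));rect("top",m,"key")
for nm,b in(("g1",(299,200,320,220)),("g2",(327,212,345,232)),("p",(298,260,316,280))): rect("top",sub("top",b,D&(Z>.05)),nm)
rect("top",sub("top",(350,165,435,275),D&(Z>.013)&(Z<.022)),"plate")
rect("top",sub("top",(350,165,435,275),D&(Z>.054)&(Z<.062)),"leg")
rect("top",sub("top",(215,190,280,240),D&(Z>.008)&(Z<.2)),"stand")
mh=sub("top",(215,190,280,240),D&(Z>.07)&(Z<.2));rect("top",mh,"headtop")
# plane fit of head
p=C["top"][mh];p=p[np.isfinite(p).all(1)];c=np.median(p,0)
for _ in range(4):
    A=np.c_[p[:,:2],np.ones(len(p))];k=np.linalg.lstsq(A,p[:,2],rcond=None)[0];r=abs(A@k-p[:,2]);p=p[r<max(.003,np.percentile(r,80))] if _<3 else p
nrm=np.array([-k[0],-k[1],1]);nrm/=np.linalg.norm(nrm);print("head normal",nrm.round(3),"tilt",np.arccos(nrm[2]),len(p),p.mean(0))
# ring & hub contours by colour
for n,b in(("top",(230,198,262,230)),("scene",(388,203,420,217))):
    m=sub(n,b,(H[n][...,2]>150)&(H[n][...,1]<60)).astype(np.uint8)
    for c in cv2.findContours(m,cv2.RETR_EXTERNAL,cv2.CHAIN_APPROX_NONE)[0]:
        if len(c)>15: print(n,"ring",cv2.contourArea(c),cv2.fitEllipse(cv2.convexHull(c)) if len(cv2.convexHull(c))>4 else 0)
for n,b in(("top",(374,232,402,258)),("scene",(238,174,264,198))):
    m=sub(n,b,(H[n][...,0]>15)&(H[n][...,0]<35)&(H[n][...,1]>90)).astype(np.uint8)
    c=max(cv2.findContours(m,cv2.RETR_EXTERNAL,cv2.CHAIN_APPROX_NONE)[0],key=len);print(n,"brass",cv2.fitEllipse(cv2.convexHull(c)))
# wrist view 
save(ims["wrist"],"w0")
```

```text
top hub 194 c [ 439.9 -206. ] s [48.8 47.8] ang 89.0 z [0.0874 0.0914 0.0962]
top rack 294 c [461.4  21.3] s [59.7 59.3] ang 89.0 z [0.0265 0.0314 0.0386]
top key 69 c [460.5  21.7] s [12.4 39.1] ang 89.1 z [0.0772 0.082  0.0867]
top g1 69 c [551.1  23.1] s [13.9 42.4] ang 25.6 z [0.0659 0.0753 0.0803]
top g2 67 c [512.5 -59.2] s [13.6 43.3] ang 65.5 z [0.0685 0.0756 0.0798]
top p 72 c [365.4  33.7] s [43.1 14. ] ang 32.8 z [0.0669 0.0761 0.0824]
top plate 2032 c [ 517.9 -236.5] s [260.2 151.2] ang 4.9 z [0.0139 0.0179 0.0213]
top leg 557 c [ 520.6 -232.6] s [ 92.9 198.1] ang 87.3 z [0.0548 0.0591 0.0617]
top stand 1250 c [546.8 221.9] s [200.4 147.2] ang 89.0 z [0.0098 0.0762 0.0903]
top headtop 783 c [546.4 220.3] s [129.2  62.4] ang 84.2 z [0.0716 0.0821 0.0912]
head normal [-0.233  0.021  0.972] tilt 0.23628248748873887 400 [0.54481505 0.21950009 0.08152   ]
top ring 47.5 ((259.2408447265625, 214.2198944091797), (7.756164073944092, 13.504132270812988), 3.5625081062316895)
top ring 23.5 ((230.7578887939453, 211.81053161621094), (5.120468616485596, 12.634577751159668), 2.8552966117858887)
top ring 236.5 ((244.32008361816406, 213.34461975097656), (17.657299041748047, 18.274959564208984), 95.76651000976562)
scene ring 108.0 ((404.0325012207031, 208.98399353027344), (7.9122419357299805, 21.02547264099121), 96.4537124633789)
top brass ((386.5, 244.08653259277344), (12.077679634094238, 12.265572547912598), 0.0)
scene brass ((249.75657653808594, 180.1348876953125), (7.126604080200195, 13.822285652160645), 82.78450775146484)
```

Positions: key (0.461, 0.021), hub (0.440, -0.206), jig yaw about 4.9°. Moving above the key, then looking with the wrist camera.

Request:
drive_tool([
  {"translation":[0,0,0],"angular":[0,0,0.96],"gripper":1},
  {"translation":[0,0,0],"angular":[0,0,0.96],"gripper":1},
  {"translation":[0.46,-0.97,0],"angular":[0,0,0],"gripper":1},
  {"translation":[0.46,-0.97,0],"angular":[0,0,0],"gripper":1},
  {"translation":[0.46,-0.97,0],"angular":[0,0,0],"gripper":1},
  {"translation":[0.46,-0.97,0],"angular":[0,0,0],"gripper":1},
  {"translation":[0.46,-0.97,0],"angular":[0,0,0],"gripper":1},
  {"translation":[0.46,-0.97,0],"angular":[0,0,0],"gripper":1},
])

```text
t: 1.15
tool_pos: [0.2758, -0.3687, 0.2309]
tool_rot: [-3.141, 0.002, 0.0]
contact_force: [-0.2, 0.7, -0.0]
opening: 0.0855
grip_force: 0.0
```

Request:
drive_tool([
  {"translation":[0.46,-0.97,0],"angular":[0,0,0],"gripper":1},
  {"translation":[0.46,-0.97,0],"angular":[0,0,0],"gripper":1},
  {"translation":[0.46,-0.97,0],"angular":[0,0,0],"gripper":1},
  {"translation":[0.46,-0.97,0],"angular":[0,0,0],"gripper":1},
  {"translation":[0.46,-0.97,0],"angular":[0,0,0],"gripper":1},
  {"translation":[0.46,-0.97,0],"angular":[0,0,0],"gripper":1},
  {"translation":[0,0,0],"angular":[0,0,0],"gripper":0.6},
  {"translation":[0,0,0],"angular":[0,0,0],"gripper":0.6},
])

```text
t: 2.15
tool_pos: [0.3859, -0.1378, 0.2311]
tool_rot: [3.141, -0.002, -0.001]
contact_force: [0.2, -0.6, -0.8]
opening: 0.052
grip_force: 0.0
```

```bash
cat >> h.py <<'E'
def wcloud(im):
    v,u=np.mgrid[0:400,0:640];x=(u-im["cx"])/im["fx"];y=(v-im["cy"])/im["fy"];r=np.hypot(x,y)+1e-9
    k=np.tan(np.clip(r,0,1.4))/r;z=im["depth"]
    P=np.stack([x*k*z,y*k*z,z],-1);return (P-np.array(im["t"]))@np.array(im["R"])
def wray(im,u,v):
    x=(u-im["cx"])/im["fx"];y=(v-im["cy"])/im["fy"];r=np.hypot(x,y)+1e-9
    d=np.array([x/r*np.sin(r),y/r*np.sin(r),np.cos(r)]);R=np.array(im["R"]);return -R.T@np.array(im["t"]),R.T@d
def wonz(im,u,v,z):
    o,d=wray(im,u,v);return o+d*(z-o[2])/d[2]
def wpix(im,X):
    c=np.array(im["R"])@X+np.array(im["t"]);th=np.arctan2(np.hypot(c[0],c[1]),c[2]);r=np.hypot(c[0],c[1])
    return im["cx"]+im["fx"]*th*c[0]/r, im["cy"]+im["fy"]*th*c[1]/r
def st():
    o=ctrl.get_obs();R=Ro.from_rotvec(o["tool_rot"]).as_matrix()
    print("t",round(o["t"],2),"p",np.round(o["tool_pos"],4),"x",R[:,0].round(3),"z",R[:,2].round(3),"F",np.round(o["contact_force"],1),"op",round(o["opening"],4),"g",round(o["grip_force"],1),"q",np.round(o["q"],2));return o,R
E
python3 - <<'E'
from h import *
o,R=st()
w=ctrl.get_image("wrist");save(w,"w1")
h=cv2.cvtColor(w["color"],cv2.COLOR_RGB2HSV);P=wcloud(w)
b=(h[...,0]>100)&(h[...,0]<130)&(h[...,1]>120)&(np.hypot(P[...,0]-.46,P[...,1]-.02)<.06)&(w["depth"]>0)
p=P[b];zt=np.percentile(p[:,2],98);print(b.sum(),zt)
v,u=np.nonzero(b);tp=p[p[:,2]>.078]
r=cv2.minAreaRect((tp[:,:2]*1000).astype(np.float32));print(r)
rk=P[(np.hypot(P[...,0]-.46,P[...,1]-.02)<.06)&(abs(P[...,2]-.03)<.004)&(w["depth"]>0)];print("rack",cv2.minAreaRect((rk[:,:2]*1000).astype(np.float32)),np.median(rk[:,2]))
E
```

```text
t 2.15 p [ 0.3859 -0.1378  0.2311] x [ 1.    -0.001 -0.001] z [-0.001 -0.    -1.   ] F [ 0.2 -0.6 -0.8] op 0.052 g 0.0 q [-0.52 -0.5   2.08 -0.    1.56  1.05]
776 0.08349876032543999
((461.9798583984375, 18.685565948486328), (14.070267677307129, 41.36910629272461), 87.45270538330078)
rack ((461.8746032714844, 18.82223129272461), (61.30752944946289, 60.46961975097656), 88.36714172363281) 0.030427824553261013
```

View pics/w1.png

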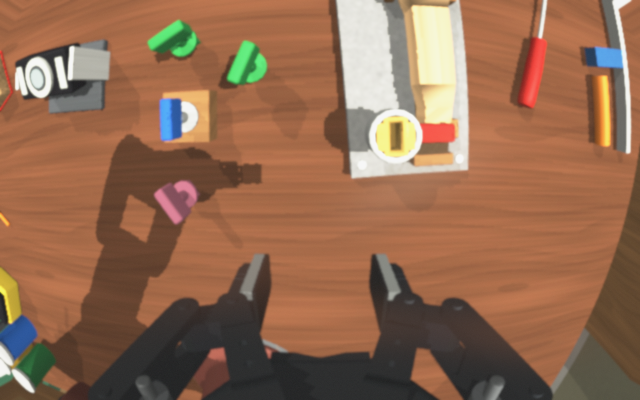

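The wrist picture shows the key's blue grip at (171,119) in its rack at (187,115), and the hub with its slot at (396,135), bar across the leg. The move was speed-limited, so I'll go on to the key.

Request:
drive_tool([
  {"translation":[0.32,-0.66,0],"angular":[0,0,0.25],"gripper":0.6},
  {"translation":[0.32,-0.66,0],"angular":[0,0,0],"gripper":0.6},
  {"translation":[0.32,-0.66,0],"angular":[0,0,0],"gripper":0.6},
  {"translation":[0.32,-0.66,0],"angular":[0,0,0],"gripper":0.6},
  {"translation":[0.32,-0.66,0],"angular":[0,0,0],"gripper":0.6},
  {"translation":[0.31,-0.66,0],"angular":[0,0,0],"gripper":0.6},
  {"translation":[0,0,0],"angular":[0,0,0],"gripper":0.6},
])

```text
t: 3.08
tool_pos: [0.4677, 0.0182, 0.2311]
tool_rot: [3.141, -0.056, -0.001]
contact_force: [-0.2, -0.2, 0.2]
opening: 0.0514
grip_force: 0.0
```

Run:
```python
from h import *
o,R=st()
w=ctrl.get_image("wrist");save(w,"w2")
h=cv2.cvtColor(w["color"],cv2.COLOR_RGB2HSV);P=wcloud(w);D=w["depth"]>0
b=(h[...,0]>100)&(h[...,0]<130)&(h[...,1]>120)&(np.hypot(P[...,0]-.46,P[...,1]-.02)<.06)&D
p=P[b];tp=p[p[:,2]>.077];print(b.sum(),np.median(tp[:,2]))
print("grip",cv2.minAreaRect((tp[:,:2]*1000).astype(np.float32)))
rk=P[(np.hypot(P[...,0]-.46,P[...,1]-.02)<.06)&(abs(P[...,2]-.03)<.004)&D];print("rack",cv2.minAreaRect((rk[:,:2]*1000).astype(np.float32)),np.median(rk[:,2]))
# ray-cast brightest-top face
v,u=np.nonzero(b&(P[...,2]>.077));q=np.array([wonz(w,a,c,.082)[:2] for a,c in zip(u,v)])*1000;print("raygrip",cv2.minAreaRect(q.astype(np.float32)))
from station import ctrl as c
print(wpix(w,np.array([.461,.02,.082])), u.mean(),v.mean())
```

```text
t 3.08 p [0.4677 0.0182 0.2311] x [ 0.999 -0.036 -0.001] z [-0.001 -0.    -1.   ] F [-0.2 -0.2  0.2] op 0.0514 g 0.0 q [-0.12 -0.34  1.96 -0.    1.52  1.49]
529 0.08215761327609279
grip ((462.86065673828125, 20.04977035522461), (11.109611511230469, 42.457664489746094), 88.12252807617188)
rack ((462.48101806640625, 19.148544311523438), (60.0032844543457, 60.06918716430664), 87.7568130493164) 0.030331036077920048
raygrip ((463.3191833496094, 19.96228790283203), (11.07040023803711, 42.25589370727539), 87.9277572631836)
(np.float64(318.5232501854434), np.float64(196.15619673116362)) 318.5190380761523 193.41683366733466
```

View pics/w2.png

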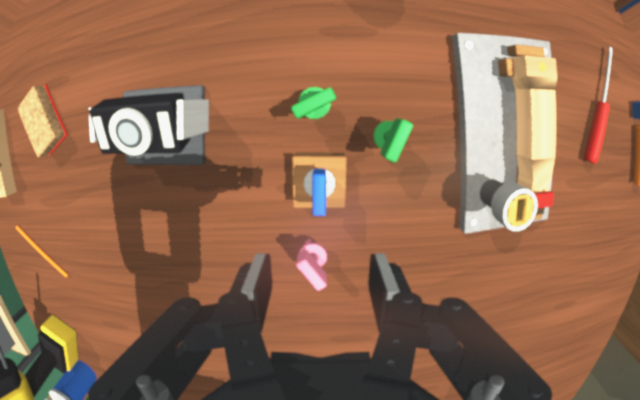

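The picture shows the key's grip at (319,193) centred between the fingers, the hub at (519,209) and the camera ring at (130,132). Descending and gripping.

Request:
drive_tool([
  {"translation":[-0.13,-0.03,0.5],"angular":[0,0,0],"gripper":0.6},
  {"translation":[0,0,0.6],"angular":[0,0,0],"gripper":0.6},
  {"translation":[0,0,0.6],"angular":[0,0,0],"gripper":0.6},
  {"translation":[0,0,0.6],"angular":[0,0,0],"gripper":0.6},
  {"translation":[0,0,0.6],"angular":[0,0,0],"gripper":0.6},
  {"translation":[0,0,0.6],"angular":[0,0,0],"gripper":0.6},
  {"translation":[0,0,0.6],"angular":[0,0,0],"gripper":0.6},
  {"translation":[0,0,0.4],"angular":[0,0,0],"gripper":0.6},
])

```text
t: 4.12
tool_pos: [0.4602, 0.0191, 0.0489]
tool_rot: [-3.141, 0.059, 0.005]
contact_force: [0.9, 0.0, -0.6]
opening: 0.0514
grip_force: 0.0
```

Request:
drive_tool([
  {"translation":[0,0,0],"angular":[0,0,0],"gripper":0},
  {"translation":[0,0,0],"angular":[0,0,0],"gripper":0},
  {"translation":[0,0,0],"angular":[0,0,0],"gripper":0},
  {"translation":[0,0,0],"angular":[0,0,0],"gripper":0},
  {"translation":[0,0,0],"angular":[0,0,0],"gripper":0},
  {"translation":[0,0,0],"angular":[0,0,0],"gripper":0},
], force=70)

```text
t: 4.88
tool_pos: [0.4629, 0.0197, 0.0522]
tool_rot: [3.141, -0.057, 0.002]
contact_force: [-0.5, 0.3, 4.3]
opening: 0.013
grip_force: 69.6
```

Request:
drive_tool([
  {"translation":[0,0,-0.3],"angular":[0,0,0],"gripper":0},
  {"translation":[0,0,-0.5],"angular":[0,0,0],"gripper":0},
  {"translation":[0,0,-0.6],"angular":[0,0,0],"gripper":0},
  {"translation":[0,0,-0.6],"angular":[0,0,0],"gripper":0},
  {"translation":[0,0,-0.6],"angular":[0,0,0],"gripper":0},
  {"translation":[0,0,-0.6],"angular":[0,0,0],"gripper":0},
  {"translation":[0,0,-0.4],"angular":[0,0,0],"gripper":0},
  {"translation":[0,0,0],"angular":[0,0,0],"gripper":0},
])

```text
t: 5.88
tool_pos: [0.4629, 0.0198, 0.1967]
tool_rot: [3.141, -0.057, 0.004]
contact_force: [1.0, 0.0, -1.4]
opening: 0.0129
grip_force: 69.0
```

Run:
```python
from h import *
o,R=st()
w=ctrl.get_image("wrist");save(w,"w3")
import pickle;pickle.dump((w,o),open("w3.pkl","wb"))
h=cv2.cvtColor(w["color"],cv2.COLOR_RGB2HSV);P=wcloud(w);D=w["depth"]>0
near=np.hypot(P[...,0]-.44,P[...,1]+.206)<.04
top=near&D&(abs(P[...,2]-.092)<.008)
print("hub z",np.median(P[top][:,2]),cv2.minEnclosingCircle((P[top][:,:2]*1000).astype(np.float32)))
# brass by ray on z=.092
b=(h[...,0]>12)&(h[...,0]<38)&(h[...,1]>110)&near
v,u=np.nonzero(b);print(len(u),u.min(),u.max(),v.min(),v.max())
x0,x1,y0,y1=u.min()-25,u.max()+25,v.min()-25,v.max()+25
cv2.imwrite("pics/c3.png",cv2.resize(np.hstack([w["color"][y0:y1,x0:x1]]),None,fx=5,fy=5,interpolation=cv2.INTER_CUBIC)[:,:,::-1]);print(x0,y0)
# rectified top view of plane z=.092 around hub (0.5mm/px) 
def rect(im,c,z,half,px=.0005):
    n=int(2*half/px);jj,ii=np.meshgrid(np.arange(n),np.arange(n))
    X=np.stack([c[0]+half-ii*px,c[1]+half-jj*px,np.full(ii.shape,z)],-1)
    C=X@np.array(im["R"]).T+np.array(im["t"]);r=np.hypot(C[...,0],C[...,1]);th=np.arctan2(r,C[...,2])
    return cv2.remap(im["color"],(im["cx"]+im["fx"]*th*C[...,0]/r).astype(np.float32),(im["cy"]+im["fy"]*th*C[...,1]/r).astype(np.float32),cv2.INTER_CUBIC)
g=rect(w,(.44,-.206),.092,.04);cv2.imwrite("pics/r3.png",cv2.resize(g,None,fx=3,fy=3)[:,:,::-1])
```

```text
t 5.88 p [0.4629 0.0198 0.1967] x [ 0.999 -0.036  0.003] z [ 0.003 -0.    -1.   ] F [ 1.   0.  -1.4] op 0.0129 g 69.0 q [-0.12 -0.33  2.02  0.    1.45  1.49]
hub z 0.09182638728032422 ((440.0300598144531, -206.79449462890625), 26.62421989440918)
624 526 551 200 233
501 175
```

View pics/w3.png

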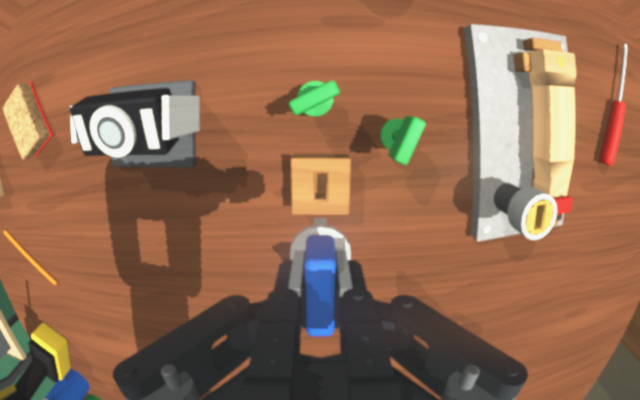

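The key is held in the gripper at (320,285), the empty rack slot is visible at (322,186) and the hub slot at (540,215). Moving above the hub.

Request:
drive_tool([
  {"translation":[-0.04,0.4,0],"angular":[0,0,-0.3],"gripper":0},
  {"translation":[-0.04,0.6,0],"angular":[0,0,0],"gripper":0},
  {"translation":[-0.04,0.6,0],"angular":[0,0,0],"gripper":0},
  {"translation":[-0.04,0.6,0],"angular":[0,0,0],"gripper":0},
  {"translation":[-0.04,0.6,0],"angular":[0,0,0],"gripper":0},
  {"translation":[-0.04,0.6,0],"angular":[0,0,0],"gripper":0},
  {"translation":[-0.04,0.6,0],"angular":[0,0,0],"gripper":0},
  {"translation":[-0.04,0.6,0],"angular":[0,0,0],"gripper":0},
])

```text
t: 6.92
tool_pos: [0.4488, -0.1645, 0.1934]
tool_rot: [-3.14, -0.009, 0.004]
contact_force: [0.4, 0.2, -1.0]
opening: 0.0127
grip_force: 69.0
```

Request:
drive_tool([
  {"translation":[0,0.6,0],"angular":[0,0,0],"gripper":0},
  {"translation":[0,0.6,0],"angular":[0,0,0],"gripper":0},
  {"translation":[0,0,0],"angular":[0,0,0],"gripper":0},
  {"translation":[0,0,0],"angular":[0,0,0],"gripper":0},
])

```text
t: 7.42
tool_pos: [0.4495, -0.2114, 0.1941]
tool_rot: [-3.14, -0.009, 0.003]
contact_force: [0.3, 0.2, -0.4]
opening: 0.013
grip_force: 69.0
```

```bash
cat >> h.py <<'E'
def flat(im,c,z,half,px=.0005):
    n=int(2*half/px);jj,ii=np.meshgrid(np.arange(n),np.arange(n))
    X=np.stack([c[0]+half-ii*px,c[1]+half-jj*px,np.full(ii.shape,z)],-1)
    C=X@np.array(im["R"]).T+np.array(im["t"]);r=np.hypot(C[...,0],C[...,1]);th=np.arctan2(r,C[...,2])
    return cv2.remap(im["color"],(im["cx"]+im["fx"]*th*C[...,0]/r).astype(np.float32),(im["cy"]+im["fy"]*th*C[...,1]/r).astype(np.float32),cv2.INTER_CUBIC)
E
python3 - <<'E'
from h import *
import pickle
o,R=st()
w=ctrl.get_image("wrist");w3,_=pickle.load(open("w3.pkl","rb"))
P=wcloud(w);D=w["depth"]>0
top=D&(np.hypot(P[...,0]-.44,P[...,1]+.206)<.04)&(abs(P[...,2]-.092)<.006)
print("hub z",np.median(P[top][:,2]),cv2.minEnclosingCircle((P[top][:,:2]*1000).astype(np.float32)))
g=flat(w,(.44,-.206),.092,.04);r=flat(w3,(.4625,.0195),.03,.04)
for n,f,c in(("hub",g,(.44,-.206)),("rack",r,(.4625,.0195))):
    hh=cv2.cvtColor(f,cv2.COLOR_RGB2HSV);ii,jj=np.mgrid[0:160,0:160];rr=np.hypot(ii-80,jj-80)
    if n=="hub":
        br=((hh[...,0]>12)&(hh[...,0]<38)&(hh[...,1]>110)).astype(np.uint8)
        cs=max(cv2.findContours(br,cv2.RETR_EXTERNAL,cv2.CHAIN_APPROX_NONE)[0],key=cv2.contourArea)
        (cx,cy),rad=cv2.minEnclosingCircle(cs);e=cv2.fitEllipse(cv2.convexHull(cs));print("brass",c[0]+.04-e[0][1]*.0005,c[1]+.04-e[0][0]*.0005,e[1],rad)
    for fr in(.45,.55,.65):
      V=hh[...,2].astype(float);m=((V<fr*np.median(V[rr<22][V[rr<22]>60] if 0 else V[(rr>34)&(rr<44)]))&(rr<36)).astype(np.uint8)
      cs=cv2.findContours(m,cv2.RETR_EXTERNAL,cv2.CHAIN_APPROX_NONE)[0]
      if cs:
        k=max(cs,key=cv2.contourArea);q=cv2.minAreaRect(k);print(n,fr,"ctr",c[0]+.04-q[0][1]*.0005,c[1]+.04-q[0][0]*.0005,"size mm",np.array(q[1])*.5,"ang",q[2])
o=np.hstack([g,r]);cv2.imwrite("pics/r4.png",cv2.resize(o,None,fx=2.5,fy=2.5)[:,:,::-1])
E
```

```text
t 7.42 p [ 0.4495 -0.2114  0.1941] x [ 1.     0.006 -0.002] z [-0.002  0.002 -1.   ] F [ 0.3  0.2 -0.4] op 0.013 g 69.0 q [-0.59 -0.23  1.94  0.    1.43  0.98]
hub z 0.09211200907373712 ((441.22052001953125, -208.00144958496094), 25.955106735229492)
brass 0.44090320205688477 -0.20779336547851562 (76.45336151123047, 78.82439422607422) 40.74721145629883
hub 0.65 ctr 0.434 -0.20725 size mm [6.  4.5] ang 90.0
rack 0.45 ctr 0.45250000000000007 0.020749999999999998 size mm [3.  6.5] ang 90.0
rack 0.55 ctr 0.46174635314941415 0.019207458496093746 size mm [ 9.13792229 24.22545815] ang 4.899093151092529
rack 0.65 ctr 0.46243852233886723 0.01892623138427734 size mm [10.38698006 26.91737175] ang 6.115503787994385
```

View pics/r4.png

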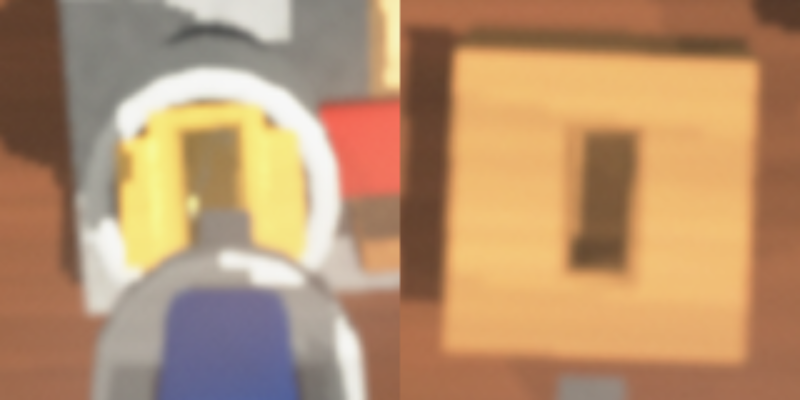

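The flattened view shows the hub slot centred near (212,195), nearly along world x (yaw about +1 to +2°), and the rack slot at (608,200). Aligning with the blade just above the hub.

Request:
drive_tool([
  {"translation":[-0.2,-0.08,0],"angular":[0,0,-0.18],"gripper":0},
  {"translation":[0,0,0.3],"angular":[0,0,0],"gripper":0},
  {"translation":[0,0,0.4],"angular":[0,0,0],"gripper":0},
  {"translation":[0,0,0.3],"angular":[0,0,0],"gripper":0},
  {"translation":[0,0,0.15],"angular":[0,0,0],"gripper":0},
  {"translation":[0,0,0],"angular":[0,0,0],"gripper":0},
])

```text
t: 8.22
tool_pos: [0.4417, -0.2088, 0.1485]
tool_rot: [-3.14, -0.048, 0.002]
contact_force: [0.3, -1.1, -1.2]
opening: 0.0126
grip_force: 69.0
```

Run:
```python
from h import *
import pickle
o,R=st()
w=ctrl.get_image("wrist");pickle.dump((w,o),open("w5.pkl","wb"))
P=wcloud(w);D=w["depth"]>0
top=D&(np.hypot(P[...,0]-.44,P[...,1]+.206)<.04)&(abs(P[...,2]-.092)<.005)
print("hub z",np.median(P[top][:,2]),cv2.minEnclosingCircle((P[top][:,:2]*1000).astype(np.float32)))
g=flat(w,(.45,-.208),.092,.035,.00025);
T=ctrl.get_image("top");S=ctrl.get_image("scene")
pickle.dump((T,S),open("ts5.pkl","wb"))
a=cv2.resize(g,(400,400));s=cv2.resize(S["color"][150:210,220:280],(400,400),interpolation=cv2.INTER_CUBIC)
cv2.imwrite("pics/r5.png",np.hstack([a,s])[:,:,::-1])
```

```text
t 8.22 p [ 0.4417 -0.2088  0.1485] x [ 1.     0.031 -0.001] z [-0.001  0.001 -1.   ] F [ 0.3 -1.1 -1.2] op 0.0126 g 69.0 q [-0.59 -0.21  2.01  0.    1.35  0.95]
hub z 0.09211629821981225 ((441.04693603515625, -208.09361267089844), 25.91719627380371)
```

View pics/r5.png

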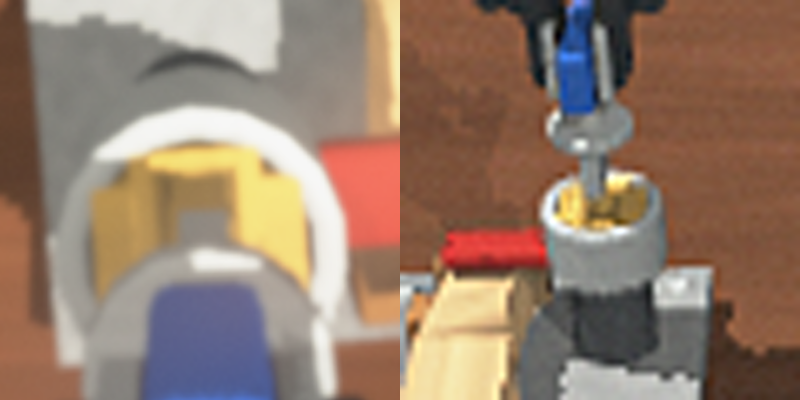

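The left view shows the blade (180–228, centre 204) in line with the slot (172–236, centre about 203). The scene view agrees, with the blade at (593,185) over the brass slot. Descending gently.

Request:
drive_tool([
  {"translation":[0,0,0.12],"angular":[0,0,0],"gripper":0},
  {"translation":[0,0,0.12],"angular":[0,0,0],"gripper":0},
  {"translation":[0,0,0.12],"angular":[0,0,0],"gripper":0},
  {"translation":[0,0,0.08],"angular":[0,0,0],"gripper":0},
  {"translation":[0,0,0],"angular":[0,0,0],"gripper":0},
])

```text
t: 9.0
tool_pos: [0.4418, -0.2089, 0.1312]
tool_rot: [-3.141, -0.048, 0.001]
contact_force: [0.1, -0.2, -1.4]
opening: 0.0131
grip_force: 69.0
```

Request:
drive_tool([
  {"translation":[0,0,0.12],"angular":[0,0,0],"gripper":0},
  {"translation":[0,0,0.12],"angular":[0,0,0],"gripper":0},
  {"translation":[0,0,0.1],"angular":[0,0,0],"gripper":0},
  {"translation":[0,0,0.06],"angular":[0,0,0],"gripper":0},
  {"translation":[0,0,0.04],"angular":[0,0,0],"gripper":0},
  {"translation":[0,0,0],"angular":[0,0,0],"gripper":0},
])

```text
t: 9.75
tool_pos: [0.4421, -0.2091, 0.1142]
tool_rot: [3.141, 0.048, 0.001]
contact_force: [0.3, -0.0, -1.6]
opening: 0.013
grip_force: 69.0
```

Request:
drive_tool([
  {"translation":[0,0,0.04],"angular":[0,0,0],"gripper":0},
  {"translation":[0,0,0.04],"angular":[0,0,0],"gripper":0},
  {"translation":[0,0,0],"angular":[0,0,0],"gripper":0},
])

```text
t: 10.12
tool_pos: [0.4424, -0.2092, 0.1141]
tool_rot: [-3.141, -0.049, 0.001]
contact_force: [-7.6, 5.0, 15.7]
opening: 0.0128
grip_force: 71.5
```

Request:
drive_tool([
  {"translation":[0,0,-0.02],"angular":[0,0,0.4],"gripper":0},
  {"translation":[0,0,0],"angular":[0,0,0.6],"gripper":0},
  {"translation":[0,0,0],"angular":[0,0,0.6],"gripper":0},
  {"translation":[0,0,0],"angular":[0,0,0.6],"gripper":0},
  {"translation":[0,0,0],"angular":[0,0,0.6],"gripper":0},
  {"translation":[0,0,0],"angular":[0,0,0.6],"gripper":0},
  {"translation":[0,0,0],"angular":[0,0,0.6],"gripper":0},
])

```text
t: 11.0
tool_pos: [0.4425, -0.2099, 0.1141]
tool_rot: [3.03, -0.822, 0.001]
contact_force: [-5.0, 0.5, 10.9]
opening: 0.0132
grip_force: 70.6
```

Run:
```python
from h import *
o,R=st();print(np.round(o["wrist_torque"],2))
```

```text
t 11.0 p [ 0.4425 -0.2099  0.1141] x [ 0.863 -0.505  0.001] z [ 0.    -0.002 -1.   ] F [-5.   0.5 10.9] op 0.0132 g 70.6 q [-0.59 -0.17  2.03 -0.    1.28  1.51]
[0.15 0.94 0.12]
```

Request:
drive_tool([
  {"translation":[0,0,0],"angular":[0,0,0.8],"gripper":0},
  {"translation":[0,0,0],"angular":[0,0,0.8],"gripper":0},
  {"translation":[0,0,0],"angular":[0,0,0.8],"gripper":0},
  {"translation":[0,0,0],"angular":[0,0,0.8],"gripper":0},
  {"translation":[0,0,0],"angular":[0,0,0.8],"gripper":0},
  {"translation":[0,0,0],"angular":[0,0,0.8],"gripper":0},
  {"translation":[0,0,0],"angular":[0,0,0.8],"gripper":0},
  {"translation":[0,0,0],"angular":[0,0,0.8],"gripper":0},
])

```text
t: 12.0
tool_pos: [0.4405, -0.2114, 0.1142]
tool_rot: [2.373, -2.048, -0.001]
contact_force: [-12.5, -4.3, 13.2]
opening: 0.0128
grip_force: 71.0
```

```bash
cat > bar.py <<'E'
from h import *
o,R=st();print(np.round(o["wrist_torque"],2),"yaw",np.degrees(np.arctan2(R[1,0],R[0,0])))
T=ctrl.get_image("top");h=cv2.cvtColor(T["color"],cv2.COLOR_RGB2HSV)
m=(((h[...,0]<8)|(h[...,0]>172))&(h[...,1]>150)).astype(np.uint8);m[:, :350]=0;m[:,430:]=0;m[:230]=0;m[275:]=0
v,u=np.nonzero(m)
p=np.array([onz(T,a,b,.073)[:2] for a,b in zip(u,v)]);hub=np.array([.440,-.206])
# bar direction = mean of points outside hub
d=p.mean(0)-hub;print(len(u),"bar centroid",p.mean(0),"dir deg",np.degrees(np.arctan2(d[1],d[0])),"clamp",np.radians(-85.1-np.degrees(np.arctan2(d[1],d[0])))%(2*np.pi))
E
python3 bar.py
```

```text
t 12.0 p [ 0.4405 -0.2114  0.1142] x [ 0.146 -0.989  0.004] z [-0.005 -0.005 -1.   ] F [-12.5  -4.3  13.2] op 0.0128 g 71.0 q [-0.6  -0.18  2.03 -0.01  1.29  2.4 ]
[-0.6   2.39  0.14] yaw -81.58921149355638
60 bar centroid [ 0.390741   -0.21885869] dir deg -165.36985253025728 clamp 1.400973216743291
```

Bar is at about 1.40 rad, well clear. Releasing the key and rising.

Request:
drive_tool([
  {"translation":[0,0.03,-0.03],"angular":[0,0,0],"gripper":0},
  {"translation":[0,0,0],"angular":[0,0,0],"gripper":0.3},
  {"translation":[0,0,0],"angular":[0,0,0],"gripper":0.4},
  {"translation":[0,0,0],"angular":[0,0,0],"gripper":0.5},
  {"translation":[0,0,0],"angular":[0,0,0],"gripper":0.5},
  {"translation":[0,0,0],"angular":[0,0,0],"gripper":0.5},
])

```text
t: 12.8
tool_pos: [0.4409, -0.2091, 0.1128]
tool_rot: [-2.381, 2.049, 0.0]
contact_force: [-0.3, -0.0, 0.0]
opening: 0.0426
grip_force: 0.0
```

Request:
drive_tool([
  {"translation":[0,0,-0.3],"angular":[0,0,0],"gripper":0.5},
  {"translation":[0,0,-0.6],"angular":[0,0,0],"gripper":0.5},
  {"translation":[0,0,-0.7],"angular":[0,0,0],"gripper":0.5},
  {"translation":[0,0,-0.7],"angular":[0,0,0],"gripper":1},
  {"translation":[0,0,-0.4],"angular":[0,0,-1],"gripper":1},
  {"translation":[0,0,0],"angular":[0,0,-1],"gripper":1},
  {"translation":[0,0,0],"angular":[0,0,-1],"gripper":1},
  {"translation":[0,0,0],"angular":[0,0,-1],"gripper":1},
])

```text
t: 13.8
tool_pos: [0.441, -0.2093, 0.2221]
tool_rot: [2.857, -1.307, 0.002]
contact_force: [0.3, -0.4, -0.5]
opening: 0.0854
grip_force: 0.0
```

Request:
drive_tool([
  {"translation":[0,0,0],"angular":[0,0,-1],"gripper":1},
  {"translation":[0,0,0],"angular":[0,0,-1],"gripper":1},
  {"translation":[0,0,0],"angular":[0,0,-1],"gripper":1},
  {"translation":[0,0,0],"angular":[0,0,-1],"gripper":1},
  {"translation":[0,0,0],"angular":[0,0,-1],"gripper":1},
  {"translation":[0,0,0],"angular":[0,0,-1],"gripper":1},
  {"translation":[0,0,0],"angular":[0,0,-0.85],"gripper":1},
  {"translation":[0,0,0],"angular":[0,0,0],"gripper":1},
])

```text
t: 14.8
tool_pos: [0.441, -0.2093, 0.2218]
tool_rot: [3.138, 0.145, 0.001]
contact_force: [0.2, 0.3, 0.1]
opening: 0.0851
grip_force: 0.0
```

```bash
python3 bar.py
python3 - <<'E'
from h import *
import pickle
w=ctrl.get_image("wrist");S=ctrl.get_image("scene");pickle.dump(w,open("w6.pkl","wb"))
P=wcloud(w);D=w["depth"]>0
m=D&(abs(P[...,2]-.06)<.004)&(abs(P[...,0]-.52)<.12)&(abs(P[...,1]+.25)<.06)
p=P[m];print("leg top z",np.median(p[:,2]),len(p))
for x in np.arange(.43,.64,.02):
    q=p[abs(p[:,0]-x)<.004]
    if len(q)>5: print(round(x,3),(np.percentile(q[:,1],[1,99])*1000).round(1))
k=D&(np.hypot(P[...,0]-.441,P[...,1]+.208)<.03)&(P[...,2]>.1);print("key top",np.percentile(P[k][:,2],98) if k.any() else None)
a=w["color"];b=cv2.resize(S["color"][150:260,180:300],(436,400),interpolation=cv2.INTER_CUBIC)
o=np.hstack([cv2.resize(a,(512,320)),cv2.resize(b,(288,320))]);cv2.imwrite("pics/r6.png",o[:,:,::-1])
E
```

```text
t 14.8 p [ 0.441  -0.2093  0.2218] x [0.996 0.092 0.001] z [ 0.001 -0.001 -1.   ] F [0.2 0.3 0.1] op 0.0851 g 0.0 q [-0.6  -0.28  1.93  0.    1.49  0.88]
[-0.01  0.01  0.04] yaw 5.2885314848142455
110 bar centroid [ 0.39107246 -0.22305405] dir deg -160.78362883485602 clamp 1.3209285130255572
leg top z 0.060419309155789525 7502
0.43 [-275.9 -245.4]
0.45 [-275.8 -247.8]
0.47 [-276.7 -247.2]
0.49 [-279.  -241.2]
0.51 [-278.  -239.1]
0.53 [-276.4 -236.5]
0.55 [-274.5 -235.3]
0.57 [-273.1 -233. ]
0.59 [-273.4 -227.1]
0.61 [-274.1 -224.3]
key top 0.32052918921936546
```

View pics/r6.png

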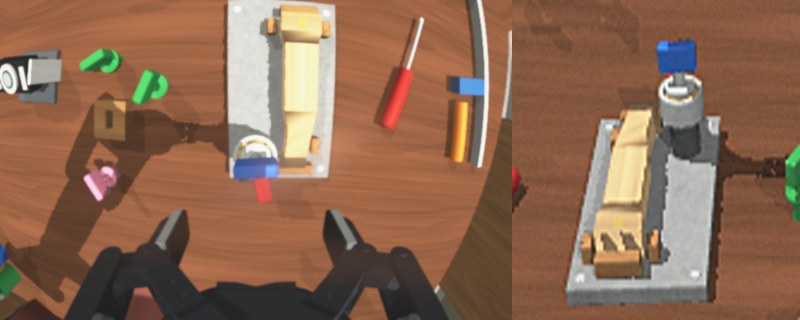

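The picture shows the bar swung to (262,190), away from the leg, and the key standing in the hub at (255,168). The scene crop agrees, with the grip at (676,57) over the hub. Now over the leg at x=20 mm, with a check of the key's height.

Request:
drive_tool([
  {"translation":[0.6,0.35,0],"angular":[0,0,0],"gripper":1},
  {"translation":[0.6,0.35,0],"angular":[0,0,0.03],"gripper":1},
  {"translation":[0.6,0.35,0],"angular":[0,0,0],"gripper":1},
  {"translation":[0.57,0.34,0],"angular":[0,0,0],"gripper":1},
  {"translation":[0,0,0],"angular":[0,0,0],"gripper":1},
])

```text
t: 15.58
tool_pos: [0.541, -0.2563, 0.2206]
tool_rot: [-3.138, -0.139, 0.001]
contact_force: [0.4, 1.0, -0.3]
opening: 0.0853
grip_force: 0.0
```

```bash
cat > leg.py <<'E'
from h import *
import pickle
o,R=st()
w=ctrl.get_image("wrist");S=ctrl.get_image("scene");T=ctrl.get_image("top");pickle.dump((w,S,T,o),open("w7.pkl","wb"))
for n,im,P in(("scene",S,cloud(S)),("top",T,cloud(T)),("wrist",w,wcloud(w))):
    h=cv2.cvtColor(im["color"],cv2.COLOR_RGB2HSV);b=(im["depth"]>0)&(np.hypot(P[...,0]-.441,P[...,1]+.208)<.035)&(P[...,2]>.1)&(P[...,2]<.19)&(h[...,0]>95)&(h[...,0]<130)&(h[...,1]>110)
    if b.any(): print(n,"key grip z",np.percentile(P[b][:,2],[2,50,98]).round(4),P[b][:,:2].mean(0))
P=wcloud(w);p=P[(w["depth"]>0)&(abs(P[...,2]-.06)<.004)&(abs(P[...,0]-.52)<.12)&(abs(P[...,1]+.25)<.06)]
a=np.radians(5);L=(p[:,:2]-[.5206,-.258])@np.array([[np.cos(a),-np.sin(a)],[np.sin(a),np.cos(a)]])
print("leg x ext",np.percentile(L[:,0],[.2,99.8]))
for x in np.arange(-.1,.1,.015):
    q=L[abs(L[:,0]-x)<.004]
    if len(q)>5: print(round(x,3),(np.percentile(q[:,1],[1,99])*1000).round(1))
E
python3 leg.py
```

```text
t 15.57 p [ 0.541  -0.2563  0.2206] x [ 0.996  0.089 -0.001] z [-0.001  0.    -1.   ] F [ 0.4  1.  -0.3] op 0.0853 g 0.0 q [-0.57 -0.    1.69 -0.    1.46  0.92]
scene key grip z [0.117  0.1337 0.1461] [ 0.44608925 -0.20964631]
wrist key grip z [0.1211 0.1409 0.1452] [ 0.44544346 -0.20976803]
leg x ext [-0.09909402  0.09968717]
-0.1 [-9.6 24.3]
-0.085 [-10.5  18.1]
-0.07 [-11.5  15.5]
-0.055 [-14.5  15.3]
-0.04 [-16.4  17. ]
-0.025 [-20.3  19.1]
-0.01 [-20.   19.8]
0.005 [-19.7  19.5]
0.02 [-19.4  19.3]
0.035 [-19.2  20. ]
0.05 [-19.9  19.8]
0.065 [-20.7  21.2]
0.08 [-23.4  25.3]
0.095 [-24.2  25.2]
```

Key is home (top at 0.144). The leg frame fits to under 1 mm. Descending and gripping.

Request:
drive_tool([
  {"translation":[0,0,0.5],"angular":[0,0,0],"gripper":1},
  {"translation":[0,0,0.7],"angular":[0,0,0],"gripper":1},
  {"translation":[0,0,0.7],"angular":[0,0,0],"gripper":1},
  {"translation":[0,0,0.7],"angular":[0,0,0],"gripper":1},
  {"translation":[0,0,0.7],"angular":[0,0,0],"gripper":1},
  {"translation":[0,0,0.7],"angular":[0,0,0],"gripper":1},
  {"translation":[0,0,0.5],"angular":[0,0,0],"gripper":1},
  {"translation":[0,0,0.3],"angular":[0,0,0],"gripper":1},
])

```text
t: 16.73
tool_pos: [0.5393, -0.2553, 0.0271]
tool_rot: [-3.137, -0.14, 0.003]
contact_force: [-0.2, -0.8, 0.3]
opening: 0.0854
grip_force: 0.0
```

Request:
drive_tool([
  {"translation":[0,0,0],"angular":[0,0,0],"gripper":1},
  {"translation":[0,0,0],"angular":[0,0,0],"gripper":0.3},
  {"translation":[0,0,0],"angular":[0,0,0],"gripper":0.2},
  {"translation":[0,0,0],"angular":[0,0,0],"gripper":0},
  {"translation":[0,0,0],"angular":[0,0,0],"gripper":0},
  {"translation":[0,0,0],"angular":[0,0,0],"gripper":0},
  {"translation":[0,0,0],"angular":[0,0,0],"gripper":0},
  {"translation":[0,0,0],"angular":[0,0,0],"gripper":0},
], force=70)

```text
t: 17.73
tool_pos: [0.5413, -0.2564, 0.0302]
tool_rot: [3.137, 0.14, 0.003]
contact_force: [0.8, 0.1, 5.3]
opening: 0.0391
grip_force: 72.3
```

```bash
python3 -c "
from h import *
st()"
```

```text
t 17.73 p [ 0.5413 -0.2564  0.0302] x [0.996 0.089 0.002] z [ 0.002 -0.001 -1.   ] F [0.8 0.1 5.3] op 0.0391 g 72.3 q [-0.57  0.2   1.82  0.    1.13  0.91]
```

Request:
drive_tool([
  {"translation":[0,0,-0.2],"angular":[0,0,0],"gripper":0},
  {"translation":[0,0,-0.5],"angular":[0,0,0],"gripper":0},
  {"translation":[0,0,-0.7],"angular":[0,0,0],"gripper":0},
  {"translation":[0,0,-0.8],"angular":[0,0,0],"gripper":0},
  {"translation":[0,0,-0.8],"angular":[0,0,0],"gripper":0},
  {"translation":[0,0,-0.8],"angular":[0,0,0],"gripper":0},
  {"translation":[0,0,-0.8],"angular":[0,0,0],"gripper":0},
  {"translation":[0,0,-0.5],"angular":[0,0,0],"gripper":0},
])

```text
t: 18.73
tool_pos: [0.5407, -0.2561, 0.2358]
tool_rot: [3.137, 0.14, 0.004]
contact_force: [0.0, -0.4, -1.6]
opening: 0.0391
grip_force: 71.7
```

Run:
```python
from h import *
import pickle
st()
ims=pickle.load(open("ims.pkl","rb"));w3,_=pickle.load(open("w3.pkl","rb"));T=ims["top"];S=ims["scene"]
def ell(im,b,thr=140):
    h=cv2.cvtColor(im["color"],cv2.COLOR_RGB2HSV);m=((h[...,2]>thr)&(h[...,1]<70)).astype(np.uint8);k=np.zeros_like(m);k[b[1]:b[3],b[0]:b[2]]=m[b[1]:b[3],b[0]:b[2]]
    c=max(cv2.findContours(k,cv2.RETR_EXTERNAL,cv2.CHAIN_APPROX_NONE)[0],key=cv2.contourArea);return cv2.fitEllipse(cv2.convexHull(c))
et=ell(T,(236,203,255,224));es=ell(S,(389,203,420,217));ew=ell(w3,(86,105,137,158))
print(et,es,ew)
R=[ray(T,*et[0]),ray(S,*es[0]),wray(w3,*ew[0])]
def tri(rs):
    A=np.zeros((3,3));b=np.zeros(3)
    for o,d in rs:
        d=d/np.linalg.norm(d);M=np.eye(3)-np.outer(d,d);A+=M;b+=M@o
    return np.linalg.solve(A,b).round(4)
print("all",tri(R),"TS",tri(R[:2]),"TW",tri([R[0],R[2]]),"SW",tri(R[1:]))
for n,r in zip("TSW",R): print(n,(r[0]+r[1]*(.085-r[0][2])/r[1][2]).round(4))
# head plane from depth: points of ring/head top near the centre, all three
for n,im,P in(("T",T,cloud(T)),("S",S,cloud(S)),("W",w3,wcloud(w3))):
    c=np.array([.545,.218,.085]);d=np.linalg.norm(P-c,axis=-1)
    p=P[(im["depth"]>0)&(d<.045)&(abs((P-c)@np.array([-.34,0,.94]))<.008)]
    m=p.mean(0);u,s,vt=np.linalg.svd(p-m,full_matrices=False);n_=vt[2]*np.sign(vt[2][2]);print(n,len(p),"normal",n_.round(3),"tilt",np.arccos(n_[2]).round(3),"yawdir",np.degrees(np.arctan2(n_[1],n_[0])).round(1),s[2]/len(p)**.5)
    # foot / stand footprint
    f=P[(im["depth"]>0)&(np.hypot(P[...,0]-.54,P[...,1]-.22)<.11)&(P[...,2]>.008)&(P[...,2]<.03)]
    r=cv2.minAreaRect((f[:,:2]*1000).astype(np.float32));print("  foot",np.round(r[0],1),np.round(r[1],1),round(r[2],1))
# side white marks
for n,im,bs in(("T",T,((254,205,266,224),(226,203,237,222))),):
    q=[onz(im,*ell(im,b)[0],.085)[:2] for b in bs];d=q[1]-q[0];print("marks",q,np.degrees(np.arctan2(d[1],d[0])))
z=np.vstack([cv2.resize(x,(800,300),interpolation=cv2.INTER_CUBIC) for x in (T["color"][190:240,200:333],w3["color"][65:185,20:340])])
cv2.imwrite("pics/cam.png",z[:,:,::-1])
```

```text
t 18.73 p [ 0.5407 -0.2561  0.2358] x [0.996 0.089 0.002] z [ 0.002 -0.002 -1.   ] F [ 0.  -0.4 -1.6] op 0.0391 g 71.7 q [-0.57 -0.01  1.67 -0.    1.48  0.91]
((244.24462890625, 213.3507537841797), (17.6644344329834, 18.497058868408203), 102.2878189086914) ((404.09820556640625, 209.04794311523438), (8.101446151733398, 21.276365280151367), 95.67510986328125) ((112.1020278930664, 131.02139282226562), (43.133182525634766, 55.08944320678711), 153.6341552734375)
all [0.541  0.2187 0.082 ] TS [0.54   0.2188 0.0813] TW [0.5412 0.2209 0.0793] SW [0.5423 0.2172 0.0833]
T [0.5399 0.2198 0.085 ]
S [0.5452 0.2163 0.085 ]
W [0.5421 0.2166 0.085 ]
T 466 normal [-0.304  0.01   0.952] tilt 0.31 yawdir 178.0 0.0036168103974695493
  foot [552.8 216.1] [180.5 175.1] 44.5
S 264 normal [-0.252  0.008  0.968] tilt 0.254 yawdir 178.1 0.0027780263025160346
  foot [557.2 216. ] [129.1  75.8] 81.0
W 3441 normal [-0.305  0.009  0.952] tilt 0.31 yawdir 178.2 0.0028894237984579026
  foot [540.5 216. ] [123.5 101.1] 84.2
marks [array([0.53630846, 0.17434871]), array([0.54542581, 0.2637697 ])] 84.17824921229823
```

View pics/cam.png

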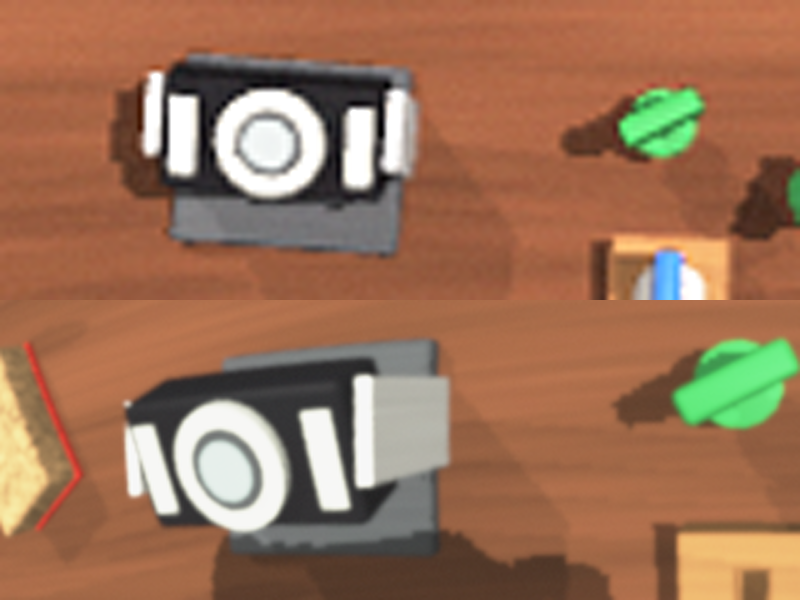

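The crops show the lens ring at (268,143) in the top view and (228,467) in the wrist view. The long side lies along about 84.2°, leaning towards the robot. Focus is about (0.4975, 0.2215, 0.207); rotating and moving there in the air.

Request:
drive_tool([
  {"translation":[0,0,-0.1],"angular":[0,0,-0.6],"gripper":0},
  {"translation":[0,0,-0.1],"angular":[0,0,-0.9],"gripper":0},
  {"translation":[0,0,-0.1],"angular":[0,0,-0.9],"gripper":0},
  {"translation":[0,0,-0.1],"angular":[0,0,-0.9],"gripper":0},
  {"translation":[0,0,-0.1],"angular":[0,0,-0.9],"gripper":0},
  {"translation":[0,0,-0.1],"angular":[0,0,-0.9],"gripper":0},
  {"translation":[0,0,0],"angular":[0,0,-0.9],"gripper":0},
  {"translation":[0,0,0],"angular":[0,0,-0.9],"gripper":0},
])

```text
t: 19.73
tool_pos: [0.5399, -0.2556, 0.2567]
tool_rot: [-2.712, -1.584, 0.001]
contact_force: [0.2, 0.7, -2.0]
opening: 0.0388
grip_force: 71.6
```

Request:
drive_tool([
  {"translation":[0,0,0],"angular":[0,0,-0.9],"gripper":0},
  {"translation":[0,0,0],"angular":[0,0,-0.9],"gripper":0},
  {"translation":[0,0,0],"angular":[0,0,-0.9],"gripper":0},
  {"translation":[0,0,0],"angular":[0,0,-0.3],"gripper":0},
  {"translation":[0.4,-0.08,0],"angular":[0,0,0],"gripper":0},
  {"translation":[0.6,-0.12,0],"angular":[0,0,0],"gripper":0},
  {"translation":[0.6,-0.12,0],"angular":[0,0,0],"gripper":0},
  {"translation":[0.6,-0.12,0],"angular":[0,0,0],"gripper":0},
])

```text
t: 20.72
tool_pos: [0.5312, -0.1643, 0.257]
tool_rot: [-2.328, -2.11, -0.0]
contact_force: [0.2, 0.5, -1.9]
opening: 0.0389
grip_force: 71.6
```

Request:
drive_tool([
  {"translation":[0.6,-0.12,0],"angular":[0,0,0],"gripper":0},
  {"translation":[0.6,-0.12,0],"angular":[0,0,0],"gripper":0},
  {"translation":[0.6,-0.12,0],"angular":[0,0,0],"gripper":0},
  {"translation":[0.6,-0.12,0],"angular":[0,0,0],"gripper":0},
  {"translation":[0.6,-0.12,0],"angular":[0,0,0],"gripper":0},
  {"translation":[0.6,-0.12,0],"angular":[0,0,0],"gripper":0},
  {"translation":[0.6,-0.12,0],"angular":[0,0,0],"gripper":0},
  {"translation":[0.6,-0.12,0],"angular":[0,0,0],"gripper":0},
])

```text
t: 21.72
tool_pos: [0.5116, 0.0303, 0.2571]
tool_rot: [2.328, 2.11, 0.001]
contact_force: [1.0, -0.6, -1.3]
opening: 0.0391
grip_force: 71.6
```

```bash
cat > go.py <<'E'
import sys
from h import *
o,R=st()
lens=np.array([.5418,.217,.085]);a=np.radians(84.2)
yf=np.array([np.cos(a),np.sin(a),0]);zf=np.array([np.sin(.35)*-np.sin(a),np.sin(.35)*np.cos(a),np.cos(.35)]);F=lens+.13*zf
Rt=np.column_stack([yf,np.cross(-zf,yf),-zf]);tcp=F-Rt@np.array([-.0208,0,.0062])
if len(sys.argv)>1: tcp+=np.array(eval(sys.argv[1]))
print("focus",F.round(4),"tcp",tcp.round(4))
print("angular units",(np.degrees(Ro.from_matrix(R.T@Rt).as_rotvec())/8).round(3),"trans units now",(R.T@(tcp-o["tool_pos"])/.04).round(3),"after turn",(Rt.T@(tcp-o["tool_pos"])/.04).round(3))
E
python3 go.py
```

```text
t 21.73 p [0.5116 0.0303 0.2571] x [0.098 0.995 0.   ] z [ 0.  0. -1.] F [ 1.  -0.6 -1.3] op 0.0391 g 71.6 q [-0.09 -0.24  1.84  0.    1.54  0.01]
focus [0.4975 0.2215 0.2071] tcp [0.4974 0.2424 0.2129]
angular units [-2.504 -0.005  0.021] trans units now [ 5.243 -0.872  1.103] after turn [ 5.24  -1.212  0.732]
```

Request:
drive_tool([
  {"translation":[0.6,-0.11,0],"angular":[0,0,0],"gripper":0},
  {"translation":[0.6,-0.11,0],"angular":[0,0,0],"gripper":0},
  {"translation":[0.6,-0.11,0],"angular":[0,0,0],"gripper":0},
  {"translation":[0.6,-0.11,0],"angular":[0,0,0],"gripper":0},
  {"translation":[0.6,-0.11,0],"angular":[0,0,0],"gripper":0},
  {"translation":[0.6,-0.11,0],"angular":[0,0,0],"gripper":0},
  {"translation":[0.6,-0.11,0],"angular":[0,0,0],"gripper":0},
  {"translation":[0.6,-0.11,0],"angular":[0,0,0],"gripper":0},
])

```text
t: 22.72
tool_pos: [0.4951, 0.2246, 0.2571]
tool_rot: [2.328, 2.11, 0.001]
contact_force: [0.6, -0.1, -2.0]
opening: 0.0389
grip_force: 71.6
```

Request:
drive_tool([
  {"translation":[0.4,0,0],"angular":[-0.3,0,0],"gripper":0},
  {"translation":[0,0,0],"angular":[-0.5,0,0],"gripper":0},
  {"translation":[0,0,0],"angular":[-0.5,0,0],"gripper":0},
  {"translation":[0,0,0],"angular":[-0.5,0,0],"gripper":0},
  {"translation":[0,0,0],"angular":[-0.4,0,0],"gripper":0},
  {"translation":[0,0,0],"angular":[-0.3,0,0],"gripper":0},
  {"translation":[0,0,0],"angular":[0,0,0.02],"gripper":0},
  {"translation":[0,0,0],"angular":[0,0,0],"gripper":0},
])

```text
t: 23.72
tool_pos: [0.4978, 0.2389, 0.2571]
tool_rot: [2.126, 1.919, 0.34]
contact_force: [0.3, -0.2, -1.7]
opening: 0.0391
grip_force: 71.6
```

```bash
python3 go.py
```

```text
t 23.73 p [0.4978 0.2389 0.2571] x [0.101 0.995 0.001] z [ 0.34  -0.034 -0.94 ] F [ 0.3 -0.2 -1.7] op 0.0391 g 71.6 q [ 0.4  -0.33  1.94 -0.17  1.22  0.53]
focus [0.4975 0.2215 0.2071] tcp [0.4974 0.2424 0.2129]
angular units [-0.008 -0.007 -0.005] trans units now [ 0.084 -0.394  1.031] after turn [ 0.085 -0.395  1.031]
```

Request:
drive_tool([
  {"translation":[0.04,-0.2,0.3],"angular":[0,0,0],"gripper":0},
  {"translation":[0.04,-0.2,0.3],"angular":[0,0,0],"gripper":0},
  {"translation":[0,0,0.3],"angular":[0,0,0],"gripper":0},
  {"translation":[0,0,0.13],"angular":[0,0,0],"gripper":0},
  {"translation":[0,0,0],"angular":[0,0,0],"gripper":0},
  {"translation":[0,0,0],"angular":[0,0,0],"gripper":0},
])

```text
t: 24.48
tool_pos: [0.4976, 0.2421, 0.2133]
tool_rot: [2.125, 1.919, 0.341]
contact_force: [-0.3, -0.1, -2.1]
opening: 0.039
grip_force: 71.7
```

```bash
python3 go.py
python3 - <<'E'
from h import *
o=ctrl.get_obs();R=Ro.from_rotvec(o["tool_rot"]).as_matrix();p0=np.array(o["tool_pos"])
W=ctrl.get_image("wrist");S=ctrl.get_image("scene");T=ctrl.get_image("top")
for n,im,P in(("W",W,wcloud(W)),("S",S,cloud(S)),("T",T,cloud(T))):
    Q=(P-p0)@R  # tool frame; leg top expected at z=.0062-.036=-.030
    h=cv2.cvtColor(im["color"],cv2.COLOR_RGB2HSV)
    m=(im["depth"]>0)&(abs(Q[...,2]+.030)<.008)&(abs(Q[...,1])<.035)&(abs(Q[...,0])<.14)&(h[...,0]>8)&(h[...,0]<32)&(h[...,1]>50)
    q=Q[m]
    if len(q)<30: print(n,len(q));continue
    A=np.c_[q[:,:2],np.ones(len(q))];k=np.linalg.lstsq(A,q[:,2],rcond=None)[0]
    e=np.percentile(q[:,0],[.5,99.5]);print(n,len(q),"plane slopes deg",np.degrees(k[:2]).round(2),"z at leg mid",round(k[2]-.0208*k[0],4),"x ext",e.round(4),"leg x0",(e.mean()).round(4))
    for x in(-.04,-.02,0,.02,.03):
        s=q[abs(q[:,0]-x)<.004]
        if len(s)>8: print("   ",x,(np.percentile(s[:,1],[2,98])*1000).round(1))
a=cv2.resize(W["color"],(400,250));b=cv2.resize(S["color"],(400,250));cv2.imwrite("pics/fin.png",np.vstack([cv2.resize(S["color"][100:300,180:500],(640,400)),np.hstack([cv2.resize(W["color"],(320,200)),cv2.resize(T["color"],(320,200))])])[:,:,::-1])
E
```

```text
t 24.48 p [0.4976 0.2421 0.2133] x [0.102 0.995 0.001] z [ 0.341 -0.034 -0.939] F [-0.3 -0.1 -2.1] op 0.039 g 71.7 q [ 0.4  -0.3   1.99 -0.18  1.14  0.55]
focus [0.4975 0.2215 0.2071] tcp [0.4974 0.2424 0.2129]
angular units [-0.001 -0.008 -0.007] trans units now [ 0.006 -0.007  0.008] after turn [ 0.006 -0.007  0.008]
W 25929 plane slopes deg [ 0.16 -0.17] z at leg mid -0.03 x ext [-0.0343  0.0784] leg x0 0.0221
    -0.04 [-4.8  8.6]
    -0.02 [-18.   20.3]
    0 [-18.2  20.8]
    0.02 [-17.8  20.4]
    0.03 [-18.   20.5]
S 402 plane slopes deg [-0.32  6.43] z at leg mid -0.0287 x ext [-0.1217  0.0758] leg x0 -0.0229
    -0.04 [-20.3  25. ]
    -0.02 [-12.1  24.8]
    0.02 [-15.7  22.7]
    0.03 [-19.3  22. ]
T 798 plane slopes deg [0.05 0.91] z at leg mid -0.0297 x ext [-0.1198  0.0793] leg x0 -0.0202
    -0.04 [-17.2  21.2]
    -0.02 [-17.7  21.7]
    0.03 [ 8.2 21. ]
```

View pics/fin.png

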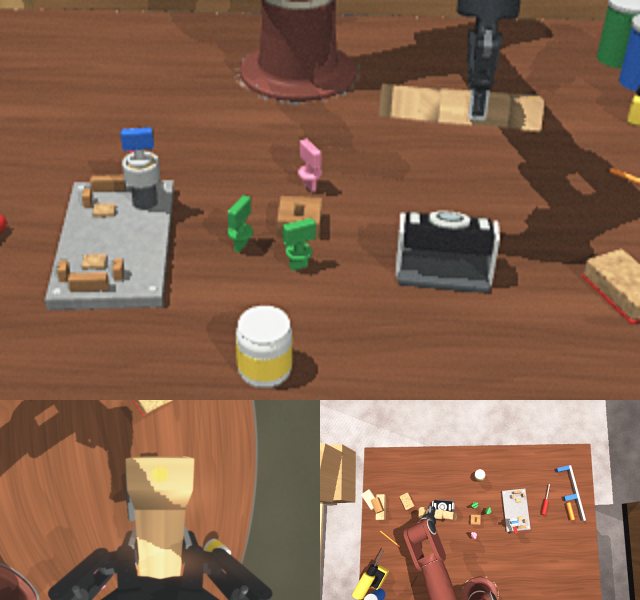

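The last picture shows the leg held in the air above the camera head at (462,107), square to the tool. The key is in the hub at (138,140), and the tin, sanding block and screwdriver are untouched. The in-hand fit matches to about 1 mm and 0.3°, so I'm handing in.

```bash
python3 -c "
from station import ctrl
print(ctrl.finish_job())"
```

```text
the job is handed in; nothing more can be done
None
```

I handed in the job at about 24.5 s of the 69 s limit: the key is fully home in the hub, the bar has swung about 1.3 to 1.4 rad clear, and the leg is held still with its underside square to the lens, 13 cm out, within about 1 mm by arm pose and my lens measurement (lens views differ by a few mm).

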